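# Roll the grindstone wheel into its parking dock

## Robot

A 6-joint arm with a two-finger parallel gripper is mounted at the origin on the work surface; the furniture and walls round the work are solid. World frame = base frame: x ahead of the robot, y to its left, z up, the work surface at z = 0. Lengths are in mm, angles in degrees, forces in N, time in s.
With the tool pointing down it reaches from about 200 to 875 mm from the base axis. Payload 3.4 kg.
Tool frame: the origin (TCP) lies between the finger pads; the fingertips stand 8 mm ahead of it and the grasp point (between the pads) lies 11 mm behind it; z points along the fingers, y is the line along which they close (so a half turn about z gives the same grasp; the last joint's range is limited). The gripper opens to 94 mm and grips with 3 to 60 N. Pads are 16 mm wide; open, the fingers measure 119 mm over their backs; the gripper's body (75 mm by 177 mm) begins 78 mm behind the grasp point.
Start: joints at [69.958, 15.808, 86.224, -0, 77.962, -6.933], TCP at [130.43, 560.047, 213.493] pointing down, gripper open.
Joint ranges: [-165.64, 165.64], [-43.16, 119.46], [12.63, 154.43], [-67.54, 247.53], [6.08, 155.33], [-154.97, 154.97]. Speed limits (degrees/s): [147.25, 147.25, 180, 180, 180, 180].

## Interface

Orientations are given as a 3x3 rotation matrix whose columns are the frame's x, y, z axes.
In Python, from workcell import ctrl, vision gives the robot as it stands.
- The arm moves only by the tool servo_tool, never from a script. Its arguments are lists of equal length, an entry for each row: "rotation": the turn, a rotation vector about the tool's x, y, z in units of 1.5 rad (1.0 is 1.5 rad), a list of three; "offset": the shift along the tool's x, y, z in units of 0.025 m (1.0 is 0.025 m), a list of three; "grip": the finger opening in mm, from 0 to 94. In form: {"rotation": [[ax, ay, az], ...], "offset": [[x, y, z], ...], "grip": [grip, ...]}. A call has 1 to 12 rows; each row shifts and turns the commanded pose from where the row before left it, along the tool's axes as they then stand; what a row does not reach is not made up. A row lasts 1/10 s, in which the tool goes at most 50 mm and 8.59 degrees, less where a joint would pass 70% of its speed; a pose out of reach is approached as far as the arm can. A call with a number of a shift or a turn outside -1 to 1 is refused whole. A call with a gripper value outside its range is refused whole. The fingers move at their own pace and stop on an object; the grip force is fixed at half the most. Time passes only in rows, so rows that do not move let the fingers close. It gives the time, the measured TCP pose, the force, the opening and the grip force at its end, in the units of the state.
- ctrl.state(): the state, without advancing time (a new reading comes with each control period).
- vision.camera(name): name is "scene" or "top" or "wrist"; returns a dict with "image" (384x512x3 uint8, blue, green, red), "mtx" (3x3 intrinsics, pixels), "dist" ([k1, k2, p1, p2, k3] as OpenCV has them; the pictures are not rectified), "R" (3x3) and "t" (3): a world point X has camera coordinates R X + t. Camera axes: x right, y down, z forward; pixel columns grow to the right and rows downward; lengths in mm; the calibration is good to about 2 mm. A picture is of the moment at which its call begins. There is no depth.
- ctrl.job_done(): hands the job in; it is judged then, once.
The state is a dict: "clock": time; "joint_positions": joint angles; "joint_vel": joint speeds; "tau": joint torques, N m; "eef_pos": TCP position; "eef_rot": TCP orientation; "ft_force": force on the tool from outside, world axes, zero at the start; "ft_torque": the same for the moment, N m; "width": opening from 0.0 (shut) to 1.0 (fully open); "gripper_force": force on a finger pad.
Only numpy, scipy, OpenCV 4.12 (cv2) and the standard library are available. Lean on these libraries where they do the work, as an engineer would, in place of code of your own. Each camera call takes 0.05 s, during which the arm holds its last target. There are 200 camera calls.

## Task

Roll the grey grindstone wheel on its rim along the bench into the blue dock, over the little steel sill, and with the wheel push the dock's stiff sliding stop fully home, so that the wheel drops behind the sill and stays there upright on its own. Do not lift the wheel off the bench, let it tip over, ram it hard into the stop (keep the push on it under 15 N), push the stop with the fingers, or disturb the two tins and the chisel.

Things in the scene. Friction and masses are not known exactly. Their poses are not given: they have to be found in the camera images.
- wheel: Grey grindstone wheel, 90 mm diameter, plain rim 28 mm wide, 0.75 kg (20 % more or less), standing on its rim, free to roll. Origin: its centre, 45 mm above the bench; y axis along the axle; x and z turn with it. At the start z is up and +x is the way it faces, roughly to the dock.
- axle_left (a point): Centre of the axle's flat end on the wheel's +y side, 28 mm from the wheel's centre. The steel axle is 14 mm thick, turns with the wheel and sticks out 14 mm each side, 56 mm over its ends. A light pinch (about 4 N) on both ends still lets the wheel turn, so it rolls while it is led along; the ends can also be pushed from behind.
- wheel_mark (a point): Red dot painted on the wheel's faces, 36 mm from its centre on its z axis: above the axle at the start. It goes round as the wheel rolls and must come round to the lower part (less than 30 mm above the bench) before the wheel is over the sill, which takes about 90 mm of rolling.
- dock: Blue steel dock fixed to the bench. Origin: on the bench under the centre of the parked wheel; +x points into the dock. Two cheeks, 18 mm high, 8 mm thick, leave a slot 34 mm wide from x = -60 to +48 mm; flared lead-ins start at x = -87 mm, about 55 mm apart. Behind, a block 50 mm wide and 64 mm high (x = 64 to 94 mm) carries the stop.
- sill (a point): Top of the sill, a half-round steel bar 7 mm high across the slot, at x = -27.5 mm in the dock. The wheel meets it with its centre at x = -53 mm, needs about 3 to 6 N to climb it, and is highest (7 mm up) right over it.
- stop (a joint): How far the dock's sliding stop is pushed in along the dock's +x, in m: 0 fully out, 0.012 home on a hard end. It slides stiffly (about 7 N), stays where left, has no spring, and starts 0 to 3 mm in. Only when it is nearly home can the wheel drop to the bench behind the sill.
- stop_face (a point): Centre of the stop's rubber face (30 mm wide, 27 to 63 mm above the bench), which the wheel's rim pushes; 45 mm up, at x = 34.5 mm in the dock when fully out, 46.5 mm when home.
- stain_tin: Dark brown round tin, 56 mm diameter, 63 mm high, to be left alone; origin under its centre.
- wax_tin: Yellow round tin, 72 mm diameter, 41 mm high, to be left alone; origin under its centre.
- chisel: Carving chisel with a wooden handle, 222 mm long, 28 mm high, lying to the left of the work, to be left alone; origin under its middle, x axis along it.

How it is judged (in metres and radians):
On the way, in this order (a step that is already met when the one before it is completed fails the run):
1. the wheel has rolled until its red dot is in the lower part (below 30 mm), wheel upright (height (world z) of wheel_mark below 0.03 m and angle between wheel's own y axis and vertical between 1.3 and 1.84 rad), for 0.1 s.
2. the wheel has been rolled past the top of the sill, between the cheeks (x of wheel in the frame of dock above -0.022 m and y of wheel in the frame of dock between -0.005 and 0.005 m), for 0.1 s.
At the end, for the whole second after the job is handed in: The stop is fully home (within 1.2 mm of its end), the wheel stands upright (within 10 degrees) and at rest on the bench behind the sill, its centre within 4 mm of the seat along the dock and 5 mm across it (value of joint stop above 0.0108 m and x of wheel in the frame of dock between -0.004 and 0.004 m and y of wheel in the frame of dock between -0.005 and 0.005 m and height (world z) of wheel below 0.0475 m and angle between wheel's own y axis and vertical between 1.4 and 1.74 rad and linear speed of wheel below 0.02 m/s); the robot touches nothing.
It fails at once if the wheel is lifted (its centre more than 23 mm above its height on the bench; the sill itself lifts it 7 mm) (height (world z) of wheel above 0.068 m).
It fails at once if the wheel tips more than about 20 degrees (angle between wheel's own y axis and vertical below 1.22 rad or angle between wheel's own y axis and vertical above 1.92 rad).
It fails at once if the wheel is pressed against the stop with more than 15 N (contact force between wheel and stop above 15 N).
It fails at once if the robot pushes the stop itself (contact force between any of the arm, the fingers and stop above 1 N).
It fails at once if a tin or the chisel is moved more than 12 mm (distance of any of stain_tin, wax_tin, chisel from where it was at the start of the episode above 0.012 m).
It also fails if it takes over 62 s, if anything falls off the work surface, if the arm or the gripper's body presses on something with over 40 N, if the wrist force passes 120 N, or if a joint passes its speed limit or range.

## Working session

There is one attempt and no reset: what is moved stays moved. The work goes in short steps, Python scripts to look and compute and a tool call to move; the robot and the scene stay as the last step left them, time stands still between calls to the robot, and variables do not carry over. Pictures are saved under pics/ and viewed, at most 10 in all, crops included, and the job is handed in when it is done.

Besides the shell and the picture viewer there is one more tool, called after "Request:" by a JSON object that holds its "api" and its "payload", one argument or row to a line. servo_tool: Moves the arm, as the interface text tells. Its arguments: {"type":"object","properties":{"rotation":{"type":"array"},"offset":{"type":"array"},"grip":{"type":"array"}},"required":["rotation","offset","grip"]}

```bash
ls; mkdir -p pics
python3 - <<'E'
from workcell import ctrl, vision
import cv2,pickle
s=ctrl.state();print(s)
d={}
for n in("scene","top"):
    c=vision.camera(n);d[n]=c;print(n,c['mtx'],c['dist'],c['R'],c['t'])
pickle.dump(d,open('c0.pkl','wb'))
im=cv2.hconcat([d['scene']['image'],d['top']['image']])
cv2.imwrite('pics/scene0.png',d['scene']['image']);cv2.imwrite('pics/top0.png',d['top']['image'])
E
```

```text
pics
{'clock': 0.0, 'joint_positions': array([ 6.99587042e+01,  1.58481082e+01,  8.62920748e+01,  1.03285692e-03,
        7.79629865e+01, -6.93419661e+00]), 'joint_vel': array([ 0.09699197,  0.07652534, -0.02635596, -0.01206444,  0.09145693,
       -0.00658326]), 'tau': array([-1.23135519e-04, -4.04590988e+01, -2.37231588e+01,  7.01229810e-02,
        3.47341318e-02, -1.41630767e-04]), 'eef_pos': array([130.22107829, 559.50943916, 212.6217798 ]), 'eef_rot': array([[-9.73946946e-01,  2.26775097e-01, -6.33639338e-04],
       [ 2.26775861e-01,  9.73945516e-01, -1.68556739e-03],
       [ 2.34885482e-04, -1.78534732e-03, -9.99998379e-01]]), 'ft_force': array([-0.50836531,  0.4206062 , -0.62551324]), 'ft_torque': array([-0.03604835,  0.02514801,  0.00815762]), 'gripper_force': 0.0, 'width': 0.9977401670915687}
scene [[390.98993332   0.         252.52741586]
 [  0.         390.98993332 191.85000213]
 [  0.           0.           1.        ]] [-0.09546073  0.          0.          0.          0.        ] [[-0.84442347  0.53563957 -0.00626558]
 [ 0.32016819  0.49529126 -0.80757594]
 [-0.42946635 -0.68394211 -0.58973031]] [ 461.72485113  -46.49146357 1155.1846827 ]
top [[468.64716127   0.         257.0552407 ]
 [  0.         468.64716127 194.02566674]
 [  0.           0.           1.        ]] [-0.19524597  0.          0.          0.          0.        ] [[-0.0525621  -0.99860486 -0.00505654]
 [-0.97424825  0.05239056 -0.21930703]
 [ 0.21926598 -0.00660092 -0.97564279]] [-104.69883867  510.11149604  959.05405525]
```

View pics/top0.png

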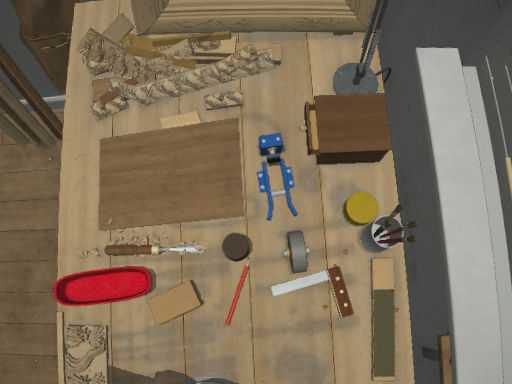

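View pics/scene0.png

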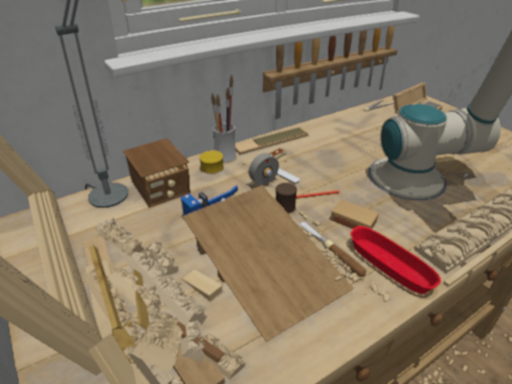

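The top view shows the wheel at about (296,251), the dock from lead-ins at (283,217) to its block at (271,146), the stain tin at (235,246) and the wax tin at (362,208). The scene view shows the wheel at (264,170), with the path to the dock clear.

```bash
cat > h.py <<'E'
import numpy as np,cv2
from workcell import ctrl,vision
def ray(c,uv):
    p=cv2.undistortPoints(np.array(uv,float).reshape(-1,1,2),c['mtx'],c['dist'])[:,0]
    d=np.c_[p,np.ones(len(p))]@c['R']; return -c['R'].T@c['t'],d
def onz(c,uv,z):
    o,d=ray(c,uv); return o+d*((np.asarray(z)-o[2])/d[:,2])[:,None]
def proj(c,X):
    return cv2.projectPoints(np.array(X,float).reshape(-1,1,3),cv2.Rodrigues(c['R'])[0],c['t'],c['mtx'],c['dist'])[0][:,0]
E
python3 - <<'E'
import pickle,cv2
d=pickle.load(open('c0.pkl','rb'))['top']['image']
cv2.imwrite('pics/crop0.png',cv2.resize(d[125:280,225:335],None,fx=3.8,fy=3.8,interpolation=cv2.INTER_CUBIC))
from h import *
c=pickle.load(open('c0.pkl','rb'))['top']
print(onz(c,[[296,251],[271,146],[278,190],[235,246],[362,208]],[45,64,18,63,41]).round())
E
```

```text
[[ 377. -208.   45.]
 [ 609. -168.   64.]
 [ 519. -180.   18.]
 [ 393.  -79.   63.]
 [ 463. -361.   41.]]
```

View pics/crop0.png

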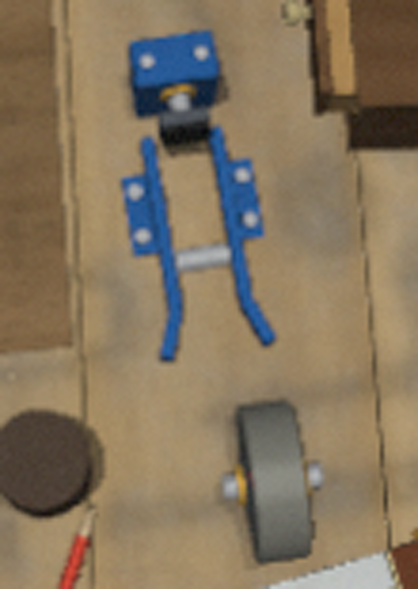

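Run:
```python
import pickle
from h import *
c=pickle.load(open('c0.pkl','rb'))['top']
f=lambda P,z:onz(c,np.array(P)/3.8+[225-.37,125-.37],z)[:,:2].round(1)
print('cheeks far L,R; near L,R; lead L,R',f([[150,145],[217,135],[178,295],[247,300],[168,355],[268,338]],18).tolist())
print('sill',f([[178,264],[229,255]],7).tolist(),'block',f([[147,61],[201,53]],64).tolist())
print('axle',f([[223,489],[324,473]],45).tolist())
s=ctrl.state();print(s['eef_pos'],s['eef_rot'])
```

```text
cheeks far L,R; near L,R; lead L,R [[584.7, -151.9], [588.8, -192.5], [491.8, -163.2], [486.6, -203.7], [456.3, -155.2], [463.2, -214.5]]
sill [[513.0, -164.7], [516.9, -195.6]] block [[622.1, -151.8], [625.4, -183.5]]
axle [[373.6, -181.0], [379.4, -238.5]]
[130.27652149 559.56283024 212.707501  ] [[-9.73940145e-01  2.26804487e-01 -5.63464362e-04]
 [ 2.26805094e-01  9.73938990e-01 -1.51452620e-03]
 [ 2.05278573e-04 -1.60285446e-03 -9.99998694e-01]]
```

Request:
{"api": "servo_tool", "payload": {
  "rotation": [
    [0,0,0],
    [0,0,0],
    [0,0,0],
    [0,0,0],
    [0,0,0],
    [0,0,0],
    [0,0,0],
    [0,0,0],
    [0,0,0],
    [0,0,0],
    [0,0,0],
    [0,0,0]
  ],
  "offset": [
    [-0.59,-0.99,0],
    [-0.59,-0.99,0],
    [-0.59,-0.99,0],
    [-0.59,-0.99,0],
    [-0.59,-0.99,0],
    [-0.59,-0.99,0],
    [-0.59,-0.99,0],
    [-0.59,-0.99,0],
    [-0.59,-0.99,0],
    [-0.59,-0.99,0],
    [-0.59,-0.99,0],
    [-0.59,-0.99,0]
  ],
  "grip": [94,94,94,94,94,94,94,94,94,94,94,94]
}}

```text
clock: 1.3
eef_pos: [235.3, 229.4, 213.3]
eef_rot: [[-0.974, 0.226, -0.0], [0.226, 0.974, -0.0], [0.0, -0.0, -1.0]]
ft_force: [0.0, -0.1, -0.4]
width: 0.999
gripper_force: 0.0
```

Request:
{"api": "servo_tool", "payload": {
  "rotation": [
    [0,0,0],
    [0,0,0],
    [0,0,0],
    [0,0,0],
    [0,0,0],
    [0,0,0],
    [0,0,0],
    [0,0,0],
    [0,0,0],
    [0,0,0],
    [0,0,0],
    [0,0,0]
  ],
  "offset": [
    [-0.59,-0.99,0],
    [-0.59,-0.99,0],
    [-0.59,-0.99,0],
    [-0.59,-0.99,0],
    [-0.59,-0.99,0],
    [-0.59,-0.99,0],
    [-0.59,-0.99,0],
    [-0.59,-0.99,0],
    [-0.59,-0.99,0],
    [-0.59,-0.99,0],
    [-0.59,-0.99,0],
    [-0.59,-0.99,0]
  ],
  "grip": [94,94,94,94,94,94,94,94,94,94,94,94]
}}

```text
clock: 2.5
eef_pos: [340.4, -99.9, 213.2]
eef_rot: [[-0.974, 0.227, -0.0], [0.227, 0.974, 0.0], [0.0, 0.0, -1.0]]
ft_force: [0.1, 0.7, -1.0]
width: 1.0
gripper_force: 0.0
```

Request:
{"api": "servo_tool", "payload": {
  "rotation": [
    [0,0,0],
    [0,0,0],
    [0,0,0],
    [0,0,0],
    [0,0,-0.074],
    [0,0,-0.074],
    [0,0,-0.074],
    [0,0,0],
    [0,0,0]
  ],
  "offset": [
    [-0.59,-0.99,0],
    [-0.59,-0.99,0],
    [-0.59,-0.99,0],
    [-0.59,-0.99,0],
    [0,0,0],
    [0,0,0],
    [0,0,0],
    [0,0,0],
    [0,0,0]
  ],
  "grip": [94,94,94,94,94,94,94,94,94]
}}

```text
clock: 3.4
eef_pos: [375.3, -208.4, 213.2]
eef_rot: [[-0.995, -0.102, -0.0], [-0.102, 0.995, 0.0], [0.0, 0.0, -1.0]]
ft_force: [-0.3, 0.3, -0.5]
width: 1.0
gripper_force: 0.0
```

Run:
```python
from h import *
import pickle
s=ctrl.state();print(s['clock'],s['eef_pos'],s['eef_rot'],s['joint_positions'])
c=vision.camera('wrist');pickle.dump((s,c),open('w1.pkl','wb'));cv2.imwrite('pics/w1.png',c['image'])
print(-c['R'].T@c['t'])
```

```text
3.4 [ 375.31827553 -208.41419533  213.22416448] [[-9.94813793e-01 -1.01712347e-01 -3.40965695e-04]
 [-1.01712490e-01  9.94813743e-01  4.32365748e-04]
 [ 2.95220424e-04  4.64803880e-04 -9.99999848e-01]] [-3.83531310e+01  3.08588400e+00  1.02309820e+02  7.57542481e-03
  7.46349878e+01 -1.34192928e+02]
[ 307.73698896 -215.58738497  383.48338193]
```

View pics/w1.png

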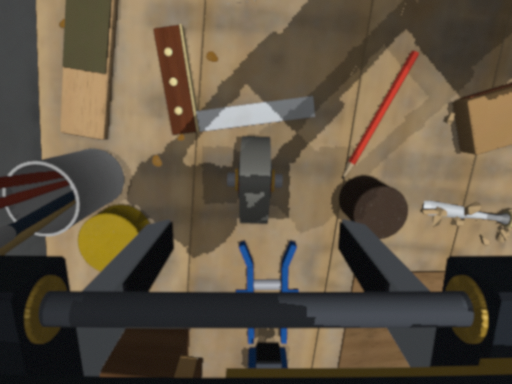

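The wrist view (image down = ahead) shows the wheel at (255,180), midway between the fingers. The lead-in tips are at (242,245) and (293,245), and the sill is at (268,286).

Run:
```python
import pickle,cv2
c=pickle.load(open('w1.pkl','rb'))[1]['image']
cv2.imwrite('pics/crop1.png',cv2.resize(c[125:300,205:325],None,fx=3.4,fy=3.4,interpolation=cv2.INTER_CUBIC))
```

```text
(no output)
```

View pics/crop1.png

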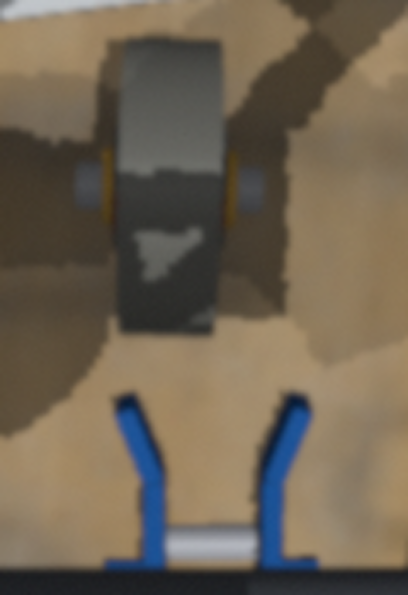

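Run:
```python
import pickle
from h import *
s,c=pickle.load(open('w1.pkl','rb'))
f=lambda P,z:onz(c,np.array(P)/3.4+[205-.35,125-.35],z)[:,:2]
a=f([[75,185],[265,188]],45);l=f([[126,402],[297,402],[153,480],[271,477]],18);si=f([[163,545],[258,544]],7)
print(a,l,si)
for th in(5.8,6.5,7.2):
    u=np.array([np.cos(np.radians(th)),np.sin(np.radians(th))]);n=np.array([-u[1],u[0]])
    o=si.mean(0)+27.5*u
    print(th,o,'wheel in dock',(a.mean(0)-o)@u,(a.mean(0)-o)@n,'lead y',[(p-o)@n for p in l])
print('axle yaw',np.degrees(np.arctan2(*(a[0]-a[1])))-180+0, np.degrees(np.arctan2(*(si[0]-si[1]))))
```

```text
[[ 378.13554838 -238.53043673]
 [ 373.1769837  -181.16836592]] [[ 457.55312377 -216.77968595]
 [ 451.57437783 -158.42829657]
 [ 485.60523249 -204.72307568]
 [ 480.2762844  -163.85987473]] [[ 516.35886928 -198.23389844]
 [ 512.42495006 -163.74110361]]
5.8 [ 541.75112916 -178.20845285] wheel in dock -168.4420922449382 -14.694037393642096 lead y [np.float64(-29.86503706942835), np.float64(28.79182448583356), np.float64(-20.704990331010965), np.float64(20.487543758821204)]
6.5 [ 541.7151357  -177.87441265] wheel in dock -168.61109075584864 -12.971051113964199 lead y [np.float64(-29.12777436423485), np.float64(29.525337119278113), np.float64(-20.324254582917757), np.float64(20.879525865491527)]
7.2 [ 541.67506395 -177.5408371 ] wheel in dock -168.7590269295249 -11.246128766388425 lead y [np.float64(-28.386164027659177), np.float64(30.25444278085373), np.float64(-19.940485222783366), np.float64(21.268391479951987)]
axle yaw -4.940552679065405 173.49350373459762
```

Request:
{"api": "servo_tool", "payload": {
  "rotation": [
    [0,0,0],
    [0,0,0],
    [0,0,0],
    [0,0,0],
    [0,0,0],
    [0,0,0],
    [0,0,0],
    [0,0,0],
    [0,0,0],
    [0,0,0]
  ],
  "offset": [
    [-0.01,-0.06,0.8],
    [0,0,0.9],
    [0,0,0.9],
    [0,0,0.9],
    [0,0,0.9],
    [0,0,0.9],
    [0,0,0.9],
    [0,0,0.9],
    [0,0,0],
    [0,0,0]
  ],
  "grip": [94,94,94,94,94,94,94,94,80,70]
}}

```text
clock: 4.45
eef_pos: [376.0, -210.0, 36.1]
eef_rot: [[-0.995, -0.103, -0.0], [-0.103, 0.995, 0.0], [0.0, 0.0, -1.0]]
ft_force: [0.0, 0.5, 0.6]
width: 0.867
gripper_force: 0.0
```

Request:
{"api": "servo_tool", "payload": {
  "rotation": [
    [0,0,0],
    [0,0,0],
    [0,0,0],
    [0,0,0],
    [0,0,0],
    [0,0,0]
  ],
  "offset": [
    [0,0,0],
    [0,0,0],
    [0,0,0],
    [0,0,0],
    [0,0,0],
    [0,0,0]
  ],
  "grip": [66,63,60,58,58,58]
}}

```text
clock: 5.05
eef_pos: [376.0, -210.1, 36.1]
eef_rot: [[-0.995, -0.104, 0.0], [-0.104, 0.995, -0.0], [-0.0, -0.0, -1.0]]
ft_force: [-0.6, -0.1, -0.9]
width: 0.616
gripper_force: 0.0
```

Request:
{"api": "servo_tool", "payload": {
  "rotation": [
    [0,0,0],
    [0,0,0],
    [0,0,0]
  ],
  "offset": [
    [0,0,0],
    [0,0,0],
    [0,0,0]
  ],
  "grip": [56.5,56.5,56.5]
}}

```text
clock: 5.35
eef_pos: [375.8, -209.8, 35.9]
eef_rot: [[-0.995, -0.104, -0.0], [-0.104, 0.995, 0.001], [0.0, 0.001, -1.0]]
ft_force: [0.4, 1.5, 0.5]
width: 0.601
gripper_force: 0.4
```

Request:
{"api": "servo_tool", "payload": {
  "rotation": [
    [0,0,0],
    [0,0,0],
    [0,0,0]
  ],
  "offset": [
    [0,0,0],
    [0,0,0],
    [0,0,0]
  ],
  "grip": [55.8,55.8,55.8]
}}

```text
clock: 5.65
eef_pos: [375.7, -209.7, 35.9]
eef_rot: [[-0.995, -0.104, -0.0], [-0.104, 0.995, 0.001], [0.0, 0.001, -1.0]]
ft_force: [0.9, 0.8, 1.3]
width: 0.593
gripper_force: 8.1
```

Request:
{"api": "servo_tool", "payload": {
  "rotation": [
    [0,0,0],
    [0,0,-0.048],
    [0,0,-0.048],
    [0,0,-0.048],
    [0,0,-0.048],
    [0,0,0]
  ],
  "offset": [
    [0,0,0],
    [0,0,0],
    [0,0,0],
    [0,0,0],
    [0,0,0],
    [0,0,0]
  ],
  "grip": [56.1,56.1,56.1,56.1,56.1,56.1]
}}

```text
clock: 6.25
eef_pos: [375.9, -210.3, 35.9]
eef_rot: [[-0.924, -0.382, 0.0], [-0.382, 0.924, -0.0], [0.0, -0.0, -1.0]]
ft_force: [-1.0, 0.2, -1.6]
width: 0.6
gripper_force: 2.3
```

Request:
{"api": "servo_tool", "payload": {
  "rotation": [
    [0,0,0],
    [0,0,0],
    [0,0,0],
    [0,0,0],
    [0,0,0],
    [0,0,0],
    [0,0,0],
    [0,0,0],
    [0,0,0],
    [0,0,0],
    [0,0,0],
    [0,0,0]
  ],
  "offset": [
    [-0.1,0,0],
    [-0.18,0,0],
    [-0.18,0,0],
    [-0.18,0,0],
    [-0.18,0,0],
    [-0.18,0,0],
    [-0.18,0,0],
    [-0.18,0,0],
    [-0.18,0,0],
    [-0.18,0,0],
    [-0.1,0,0],
    [0,0,0]
  ],
  "grip": [56.1,56.1,56.1,56.1,56.1,56.1,56.1,56.1,56.1,56.1,56.1,56.1]
}}

```text
clock: 7.45
eef_pos: [418.6, -192.7, 36.0]
eef_rot: [[-0.924, -0.383, 0.001], [-0.383, 0.924, -0.0], [-0.001, -0.001, -1.0]]
ft_force: [0.5, -2.3, -0.0]
width: 0.598
gripper_force: 1.2
```

Request:
{"api": "servo_tool", "payload": {
  "rotation": [
    [0,0,0.046],
    [0,0,0.046],
    [0,0,0.046],
    [0,0,0.046],
    [0,0,0]
  ],
  "offset": [
    [0,0,0],
    [0,0,0],
    [0,0,0],
    [0,0,0],
    [0,0,0]
  ],
  "grip": [56.1,56.1,56.1,56.1,56.1]
}}

```text
clock: 7.95
eef_pos: [417.7, -192.7, 36.0]
eef_rot: [[-0.993, -0.116, -0.0], [-0.116, 0.993, 0.0], [0.0, 0.0, -1.0]]
ft_force: [0.7, -2.1, 0.6]
width: 0.598
gripper_force: 1.4
```

Run:
```python
from h import *
import pickle
s=ctrl.state();print(s['clock'],s['eef_pos'],s['eef_rot'])
c=vision.camera('wrist');t=vision.camera('top');pickle.dump((s,c,t),open('w2.pkl','wb'))
a=cv2.resize(c['image'],(533,400));b=cv2.resize(t['image'][120:270,230:330],(267,400),interpolation=cv2.INTER_CUBIC)
cv2.imwrite('pics/w2.png',cv2.hconcat([a,b]))
```

```text
7.95 [ 417.65561329 -192.69069067   35.96653054] [[-9.93246716e-01 -1.16020847e-01 -3.52462183e-04]
 [-1.16020862e-01  9.93246777e-01  2.30456985e-05]
 [ 3.47408146e-04  6.37830306e-05 -9.99999938e-01]]
```

View pics/w2.png

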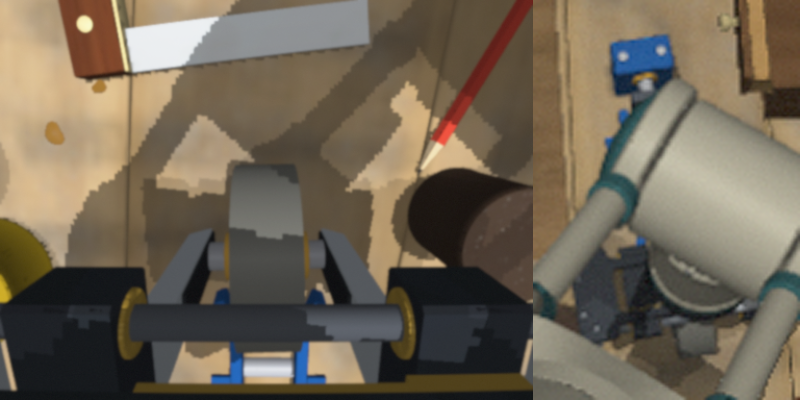

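The wheel is held by its axle ends (about (215,255) and (320,255)). The sill shows at (243–294,367) between the cheeks, almost straight ahead.

Run:
```python
import pickle
from h import *
s,c,t=pickle.load(open('w2.pkl','rb'))
f=lambda P,z:onz(c,np.array(P)/1.041,z)[:,:2]
si=f([[243,367],[294,367]],7);w=f([[229.5,255],[305,255]],45)
th=np.radians(6.5);u=np.array([np.cos(th),np.sin(th)]);n=np.array([-u[1],u[0]])
p=s['eef_pos'][:2]
for o in(si.mean(0)+27.5*u,np.array([542,-177.5])): print(o,'tcp',(p-o)@u,(p-o)@n,'wheel',(w.mean(0)-o)@u,(w.mean(0)-o)@n)
h=c['image'];q=cv2.inRange(h,(110,30,0),(255,140,60));print(si,w)
```

```text
[ 539.35713851 -177.29402299] tcp -122.66216251509009 -1.5206918965164549 wheel -123.7843496941094 -1.3023072442187036
[ 542.  -177.5] tcp -125.26471805354468 -1.0168585257744647 wheel -126.38690523256399 -0.7984738734767136
[[ 514.03137678 -197.38405106]
 [ 510.03644817 -163.43017168]] [[ 418.6972745  -211.16329413]
 [ 414.33456119 -174.03819591]]
```

Request:
{"api": "servo_tool", "payload": {
  "rotation": [
    [0,0,0],
    [0,0,0],
    [0,0,0],
    [0,0,0],
    [0,0,0],
    [0,0,0],
    [0,0,0],
    [0,0,0],
    [0,0,0],
    [0,0,0],
    [0,0,0],
    [0,0,0]
  ],
  "offset": [
    [-0.1,0.005,0],
    [-0.2,0.005,0],
    [-0.2,0.005,0],
    [-0.2,0.005,0],
    [-0.2,0.005,0],
    [-0.2,0.005,0],
    [-0.2,0.005,0],
    [-0.2,0.005,0],
    [-0.2,0.005,0],
    [-0.2,0,0],
    [-0.1,0,0],
    [0,0,0]
  ],
  "grip": [56.1,56.1,56.1,56.1,56.1,56.1,56.1,56.1,56.1,56.1,56.1,56.1]
}}

```text
clock: 9.25
eef_pos: [468.0, -185.7, 35.9]
eef_rot: [[-0.993, -0.116, 0.001], [-0.116, 0.993, 0.0], [-0.001, 0.0, -1.0]]
ft_force: [0.4, -3.4, 1.5]
width: 0.599
gripper_force: 1.5
```

Run:
```python
from h import *
import pickle
s=ctrl.state();print(s['clock'],s['eef_pos'],s['ft_force'],s['gripper_force'])
c=vision.camera('wrist');t=vision.camera('scene');pickle.dump((s,c,t),open('w3.pkl','wb'))
p=proj(t,[s['eef_pos']])[0].astype(int);print(p)
a=cv2.resize(c['image'],(533,400));b=cv2.resize(t['image'][p[1]-60:p[1]+60,p[0]-40:p[0]+40],(267,400),interpolation=cv2.INTER_CUBIC)
cv2.imwrite('pics/w3.png',cv2.hconcat([a,b]))
```

```text
9.25 [ 468.04612927 -185.66915721   35.94392462] [ 0.38095409 -3.39180281  1.53807926] 1.4788916520774364
[240 185]
```

View pics/w3.png

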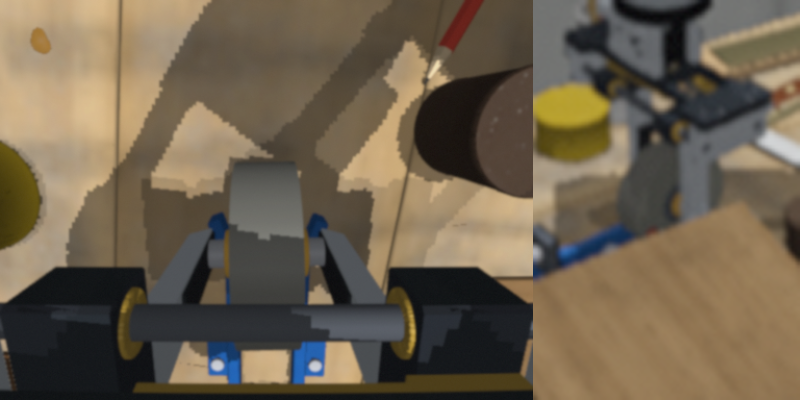

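The wheel's rim is centred between the lead-in tips at (216,225) and (318,225). The red dot now shows low in the scene crop, near (655,229).

Request:
{"api": "servo_tool", "payload": {
  "rotation": [
    [0,0,0],
    [0,0,0],
    [0,0,0],
    [0,0,0],
    [0,0,0],
    [0,0,0],
    [0,0,0]
  ],
  "offset": [
    [-0.1,0,0],
    [-0.15,0,0],
    [-0.15,0,0],
    [-0.15,0,0],
    [-0.1,0,0],
    [-0.05,0,0],
    [0,0,0]
  ],
  "grip": [56.1,56.1,56.1,56.1,56.1,56.1,56.1]
}}

```text
clock: 10.05
eef_pos: [485.0, -183.5, 35.8]
eef_rot: [[-0.993, -0.116, -0.0], [-0.116, 0.993, 0.0], [-0.0, 0.0, -1.0]]
ft_force: [0.5, -2.0, 0.7]
width: 0.596
gripper_force: 1.5
```

Request:
{"api": "servo_tool", "payload": {
  "rotation": [
    [0,0,0],
    [0,0,0],
    [0,0,0],
    [0,0,0],
    [0,0,0]
  ],
  "offset": [
    [-0.04,0,0],
    [-0.04,0,0],
    [-0.04,0,0],
    [0,0,0],
    [0,0,0]
  ],
  "grip": [55.8,55.8,55.8,55.8,55.8]
}}

```text
clock: 10.55
eef_pos: [487.7, -183.2, 35.8]
eef_rot: [[-0.993, -0.116, -0.0], [-0.116, 0.993, 0.0], [0.0, 0.0, -1.0]]
ft_force: [-1.8, -2.5, -0.2]
width: 0.593
gripper_force: 6.8
```

Run:
```python
from h import *
s=ctrl.state();t=vision.camera('scene');h=cv2.cvtColor(t['image'],cv2.COLOR_BGR2HSV)
p=proj(t,[s['eef_pos']])[0].astype(int)
m=cv2.inRange(h,(0,120,80),(8,255,255))|cv2.inRange(h,(172,120,80),(180,255,255))
r=np.zeros_like(m);r[p[1]-35:p[1]+35,p[0]-40:p[0]+40]=1;m*=r
ys,xs=np.nonzero(m);print(p,len(xs))
if len(xs):
    uv=[xs.mean(),ys.mean()];o,d=ray(t,[uv]);n=np.array([-.1132,.9936,0]);w=s['eef_pos'].copy();w[2]=45
    q=o+d[0]*(((w+14*n-o)@n)/(d[0]@n));print(uv,q,q-w)
```

```text
[234 188] 0
```

Run:
```python
from h import *
import pickle
s,c,t=pickle.load(open('w3.pkl','rb'))
o,d=ray(t,[[236.6,193.7]]);n=np.array([-.1132,.9936,0]);w=s['eef_pos'].copy();w[2]=45
q=o+d[0]*(((w+14*n-o)@n)/(d[0]@n));print(q,q-w,np.linalg.norm(q-w))
```

```text
[ 489.73329146 -169.10740242   26.75173862] [ 21.6871622   16.56175479 -18.24826138] 32.827180344620956
```

Request:
{"api": "servo_tool", "payload": {
  "rotation": [
    [0,0,0],
    [0,0,0],
    [0,0,0],
    [0,0,0],
    [0,0,0],
    [0,0,0],
    [0,0,0]
  ],
  "offset": [
    [-0.08,0,0],
    [-0.1,0,-0.03],
    [-0.1,0,-0.05],
    [-0.1,0,-0.04],
    [-0.1,0,-0.04],
    [-0.1,0,-0.03],
    [0,0,0]
  ],
  "grip": [55.6,55.6,55.6,55.6,55.6,55.6,55.6]
}}

```text
clock: 11.3
eef_pos: [502.8, -181.6, 40.7]
eef_rot: [[-0.993, -0.116, 0.001], [-0.116, 0.993, 0.0], [-0.001, 0.0, -1.0]]
ft_force: [0.1, -0.2, -8.4]
width: 0.593
gripper_force: 11.4
```

Request:
{"api": "servo_tool", "payload": {
  "rotation": [
    [0,0,0],
    [0,0,0],
    [0,0,0],
    [0,0,0],
    [0,0,0]
  ],
  "offset": [
    [-0.1,0,0],
    [-0.1,0,-0.01],
    [-0.1,0,-0.02],
    [-0.1,0,-0.02],
    [0,0,0]
  ],
  "grip": [55.6,55.6,55.6,55.6,55.6]
}}

```text
clock: 11.8
eef_pos: [512.6, -180.2, 42.3]
eef_rot: [[-0.993, -0.116, 0.001], [-0.116, 0.993, 0.001], [-0.001, 0.0, -1.0]]
ft_force: [-2.5, 1.3, -4.2]
width: 0.595
gripper_force: 10.9
```

Request:
{"api": "servo_tool", "payload": {
  "rotation": [
    [0,0,0],
    [0,0,0],
    [0,0,0],
    [0,0,0],
    [0,0,0],
    [0,0,0],
    [0,0,0]
  ],
  "offset": [
    [-0.1,0,0],
    [-0.1,0,0],
    [-0.1,0,0.01],
    [-0.1,0,0.01],
    [-0.1,0,0.02],
    [-0.1,0,0.02],
    [0,0,0]
  ],
  "grip": [55.6,55.6,55.6,55.6,55.6,55.6,55.6]
}}

```text
clock: 12.5
eef_pos: [529.4, -178.8, 41.2]
eef_rot: [[-0.993, -0.115, 0.004], [-0.116, 0.993, -0.0], [-0.004, -0.001, -1.0]]
ft_force: [1.0, 4.2, 5.9]
width: 0.596
gripper_force: 10.6
```

Request:
{"api": "servo_tool", "payload": {
  "rotation": [
    [0,0,0],
    [0,0,0],
    [0,0,0],
    [0,0,0]
  ],
  "offset": [
    [-0.04,0,0],
    [-0.04,0,0.01],
    [-0.04,0,0.01],
    [0,0,0]
  ],
  "grip": [55.6,55.6,55.6,55.6]
}}

```text
clock: 12.9
eef_pos: [531.8, -178.6, 40.6]
eef_rot: [[-0.993, -0.116, 0.003], [-0.116, 0.993, -0.0], [-0.003, -0.001, -1.0]]
ft_force: [1.3, 4.2, 5.9]
width: 0.596
gripper_force: 10.7
```

Request:
{"api": "servo_tool", "payload": {
  "rotation": [
    [0,0,0],
    [0,0,0],
    [0,0,0],
    [0,0,0]
  ],
  "offset": [
    [-0.04,0.02,0],
    [-0.04,0.02,0.01],
    [-0.04,0,0.01],
    [0,0,0]
  ],
  "grip": [55.6,55.6,55.6,55.6]
}}

```text
clock: 13.3
eef_pos: [534.2, -178.0, 39.8]
eef_rot: [[-0.993, -0.116, 0.003], [-0.116, 0.993, -0.002], [-0.002, -0.002, -1.0]]
ft_force: [3.6, -0.4, 4.8]
width: 0.596
gripper_force: 10.6
```

Request:
{"api": "servo_tool", "payload": {
  "rotation": [
    [0,0,0],
    [0,0,0],
    [0,0,0],
    [0,0,0]
  ],
  "offset": [
    [-0.03,0,0.01],
    [-0.03,0,0.01],
    [-0.03,0,0.01],
    [0,0,0]
  ],
  "grip": [55.6,55.6,55.6,55.6]
}}

```text
clock: 13.7
eef_pos: [536.2, -177.6, 39.0]
eef_rot: [[-0.993, -0.116, 0.002], [-0.116, 0.993, -0.001], [-0.002, -0.002, -1.0]]
ft_force: [3.9, -1.7, 4.8]
width: 0.594
gripper_force: 10.6
```

Request:
{"api": "servo_tool", "payload": {
  "rotation": [
    [0,0,0],
    [0,0,0],
    [0,0,0],
    [0,0,0]
  ],
  "offset": [
    [-0.03,0,0.015],
    [-0.03,0,0.015],
    [-0.03,0,0.015],
    [0,0,0]
  ],
  "grip": [55.6,55.6,55.6,55.6]
}}

```text
clock: 14.1
eef_pos: [538.5, -177.2, 37.9]
eef_rot: [[-0.993, -0.116, 0.002], [-0.116, 0.993, -0.001], [-0.002, -0.001, -1.0]]
ft_force: [4.1, -0.9, 4.6]
width: 0.596
gripper_force: 10.7
```

Run:
```python
from h import *
import pickle
s=ctrl.state();print(s['clock'],s['eef_pos'],s['ft_force'],s['ft_torque'])
c=vision.camera('wrist');t=vision.camera('scene');u=vision.camera('top');pickle.dump((s,c,t,u),open('w4.pkl','wb'))
p=proj(t,[s['eef_pos']])[0].astype(int);q=proj(u,[s['eef_pos']])[0].astype(int);print(p,q)
a=cv2.resize(c['image'][120:384,130:400],(400,391),interpolation=cv2.INTER_CUBIC)
b=cv2.resize(t['image'][p[1]-50:p[1]+48,p[0]-50:p[0]+50],(400,391),interpolation=cv2.INTER_CUBIC)
cv2.imwrite('pics/w4.png',cv2.hconcat([a,b]))
```

```text
14.1 [ 538.50362873 -177.17726316   37.91035087] [ 4.1037858  -0.89527456  4.63518107] [-0.18621678 -0.69060701  0.00505999]
[218 194] [276 179]
```

View pics/w4.png

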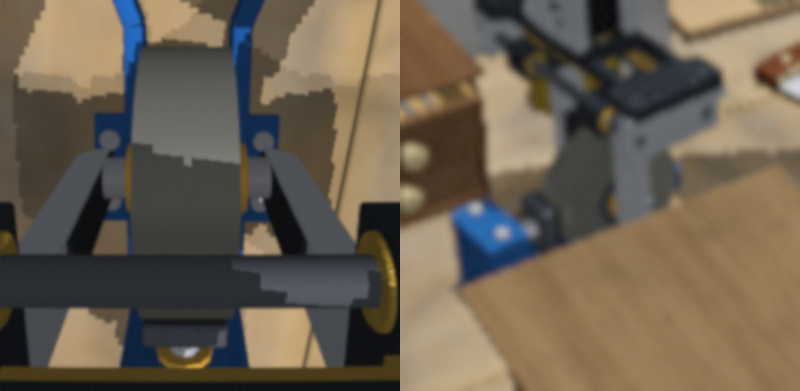

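The wheel is upright between the cheeks, with its rim just short of or at the stop (black, at (185,330) in the left half). The stop's shaft and bush still show at (185,355).

Request:
{"api": "servo_tool", "payload": {
  "rotation": [
    [0,0,0],
    [0,0,0],
    [0,0,0]
  ],
  "offset": [
    [-0.04,0,0],
    [-0.04,0,0],
    [0,0,0]
  ],
  "grip": [55.6,55.6,55.6]
}}

```text
clock: 14.55
eef_pos: [539.5, -176.9, 37.4]
eef_rot: [[-0.993, -0.116, 0.0], [-0.116, 0.993, -0.001], [-0.0, -0.001, -1.0]]
ft_force: [3.5, -3.0, 2.1]
width: 0.594
gripper_force: 10.7
```

Request:
{"api": "servo_tool", "payload": {
  "rotation": [
    [0,0,0],
    [0,0,0],
    [0,0,0]
  ],
  "offset": [
    [-0.03,0,0],
    [-0.03,0,0.01],
    [0,0,0]
  ],
  "grip": [55.6,55.6,55.6]
}}

```text
clock: 14.85
eef_pos: [539.7, -176.9, 37.4]
eef_rot: [[-0.993, -0.117, -0.002], [-0.117, 0.993, -0.001], [0.003, -0.001, -1.0]]
ft_force: [-0.1, -5.6, 5.8]
width: 0.593
gripper_force: 10.7
```

Request:
{"api": "servo_tool", "payload": {
  "rotation": [
    [0,0,0],
    [0,0,0],
    [0,0,0]
  ],
  "offset": [
    [0,-0.03,0],
    [0,-0.03,-0.03],
    [0,0,0]
  ],
  "grip": [55.6,55.6,55.6]
}}

```text
clock: 15.15
eef_pos: [539.6, -177.0, 37.4]
eef_rot: [[-0.993, -0.116, -0.003], [-0.116, 0.993, 0.001], [0.003, 0.002, -1.0]]
ft_force: [1.7, -1.9, 2.0]
width: 0.596
gripper_force: 10.8
```

Request:
{"api": "servo_tool", "payload": {
  "rotation": [
    [0,0,0],
    [0,0,0],
    [0,0,0]
  ],
  "offset": [
    [-0.03,0,0],
    [-0.03,0,0],
    [0,0,0]
  ],
  "grip": [55.6,55.6,55.6]
}}

```text
clock: 15.45
eef_pos: [539.7, -177.0, 37.4]
eef_rot: [[-0.993, -0.116, -0.006], [-0.116, 0.993, 0.001], [0.006, 0.002, -1.0]]
ft_force: [-4.7, -2.9, 3.6]
width: 0.594
gripper_force: 10.7
```

Request:
{"api": "servo_tool", "payload": {
  "rotation": [
    [0,0,0],
    [0,0,0]
  ],
  "offset": [
    [-0.02,0,0],
    [0,0,0]
  ],
  "grip": [55.6,55.6]
}}

```text
clock: 15.65
eef_pos: [539.7, -177.0, 37.4]
eef_rot: [[-0.993, -0.117, -0.007], [-0.117, 0.993, 0.001], [0.007, 0.002, -1.0]]
ft_force: [-5.1, -3.8, 3.5]
width: 0.593
gripper_force: 10.7
```

Request:
{"api": "servo_tool", "payload": {
  "rotation": [
    [0,0,0],
    [0,0,0]
  ],
  "offset": [
    [-0.02,0,0],
    [0,0,0]
  ],
  "grip": [55.6,55.6]
}}

```text
clock: 15.85
eef_pos: [539.7, -177.0, 37.3]
eef_rot: [[-0.993, -0.117, -0.008], [-0.117, 0.993, 0.001], [0.008, 0.002, -1.0]]
ft_force: [-5.9, -4.3, 5.0]
width: 0.596
gripper_force: 10.7
```

Run:
```python
from h import *
import pickle
s=ctrl.state()
c=vision.camera('wrist');t=vision.camera('scene');u=vision.camera('top');pickle.dump((s,c,t,u),open('w5.pkl','wb'))
t0=pickle.load(open('c0.pkl','rb'));w4=pickle.load(open('w4.pkl','rb'))
R=lambda im,x,y,w,h:cv2.resize(im[y:y+h,x:x+w],(266,290),interpolation=cv2.INTER_CUBIC)
r1=[R(t0['scene']['image'],178,170,55,60),R(w4[2]['image'],178,170,55,60),R(t['image'],178,170,55,60)]
r2=[R(t0['top']['image'],250,130,55,60),R(w4[1]['image'],215,315,66,69),R(c['image'],215,315,66,69)]
cv2.imwrite('pics/w5.png',cv2.vconcat([cv2.hconcat(r1),cv2.hconcat(r2)]))
```

```text
(no output)
```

View pics/w5.png

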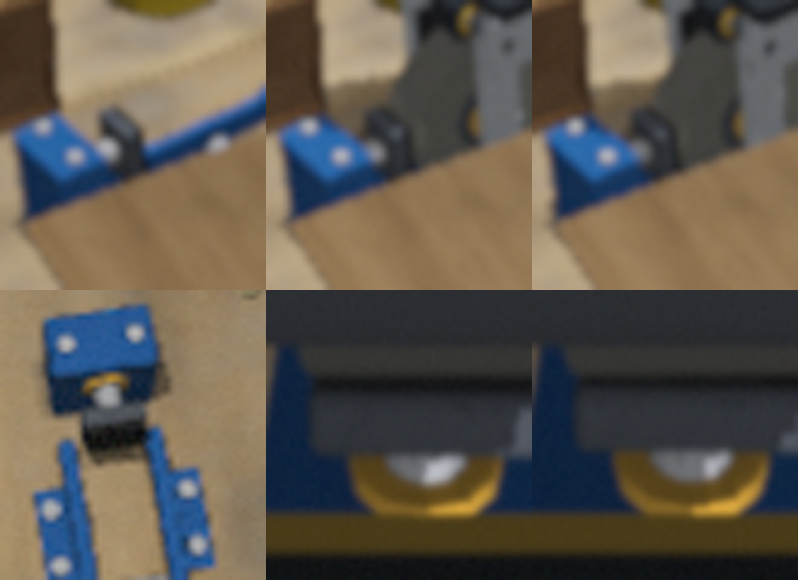

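The stop still sits as far out as at the start, in both the scene crops (top row, left edge about x=100 in each) and the wrist crops. The wheel is now touching it, and I need to push harder.

Request:
{"api": "servo_tool", "payload": {
  "rotation": [
    [0,0,0],
    [0,0,0],
    [0,0,0]
  ],
  "offset": [
    [-0.02,-0.02,-0.02],
    [-0.02,-0.02,-0.02],
    [0,0,0]
  ],
  "grip": [55.6,55.6,55.6]
}}

```text
clock: 16.3
eef_pos: [539.7, -177.0, 37.4]
eef_rot: [[-0.993, -0.117, -0.01], [-0.117, 0.993, 0.003], [0.01, 0.004, -1.0]]
ft_force: [-5.8, -3.3, 1.0]
width: 0.593
gripper_force: 10.7
```

Request:
{"api": "servo_tool", "payload": {
  "rotation": [
    [0,0,0],
    [0,0,0],
    [0,0,0]
  ],
  "offset": [
    [-0.02,0,0],
    [-0.02,0,0],
    [0,0,0]
  ],
  "grip": [55.6,55.6,55.6]
}}

```text
clock: 16.6
eef_pos: [540.1, -176.8, 37.2]
eef_rot: [[-0.993, -0.116, -0.011], [-0.116, 0.993, 0.003], [0.011, 0.004, -1.0]]
ft_force: [-7.5, -3.6, 1.3]
width: 0.593
gripper_force: 10.7
```

Request:
{"api": "servo_tool", "payload": {
  "rotation": [
    [0,0,0],
    [0,0,0],
    [0,0,0],
    [0,0,0]
  ],
  "offset": [
    [-0.02,0,0],
    [-0.02,0,0.01],
    [-0.02,0,0],
    [-0.02,0,0.01]
  ],
  "grip": [55.6,55.6,55.6,55.6]
}}

```text
clock: 17.0
eef_pos: [541.8, -176.3, 36.5]
eef_rot: [[-0.993, -0.116, -0.012], [-0.116, 0.993, 0.004], [0.011, 0.005, -1.0]]
ft_force: [-6.9, -3.4, 1.1]
width: 0.595
gripper_force: 10.7
```

Request:
{"api": "servo_tool", "payload": {
  "rotation": [
    [0,0,0],
    [0,0,0],
    [0,0,0],
    [0,0,0]
  ],
  "offset": [
    [-0.02,0,0],
    [-0.02,0,0.01],
    [-0.02,0,0],
    [-0.02,0,0.01]
  ],
  "grip": [55.6,55.6,55.6,55.6]
}}

```text
clock: 17.4
eef_pos: [543.7, -175.9, 35.7]
eef_rot: [[-0.993, -0.116, -0.012], [-0.116, 0.993, 0.004], [0.012, 0.005, -1.0]]
ft_force: [-7.4, -2.6, -1.0]
width: 0.593
gripper_force: 10.8
```

Request:
{"api": "servo_tool", "payload": {
  "rotation": [
    [0,0,0],
    [0,0,0],
    [0,0,0],
    [0,0,0]
  ],
  "offset": [
    [-0.02,0,0],
    [-0.02,0,0],
    [-0.02,0,0],
    [-0.02,0,0.01]
  ],
  "grip": [55.6,55.6,55.6,55.6]
}}

```text
clock: 17.8
eef_pos: [545.4, -175.5, 35.0]
eef_rot: [[-0.993, -0.116, -0.013], [-0.116, 0.993, 0.004], [0.012, 0.006, -1.0]]
ft_force: [-5.8, -2.8, -3.7]
width: 0.598
gripper_force: 10.7
```

Request:
{"api": "servo_tool", "payload": {
  "rotation": [
    [0,0,0],
    [0,0,0],
    [0,0,0],
    [0,0,0]
  ],
  "offset": [
    [-0.02,0,0],
    [-0.02,0,0.01],
    [-0.02,0,0],
    [-0.02,0,0.01]
  ],
  "grip": [55.6,55.6,55.6,55.6]
}}

```text
clock: 18.2
eef_pos: [547.1, -175.0, 34.2]
eef_rot: [[-0.993, -0.116, -0.014], [-0.116, 0.993, 0.005], [0.013, 0.006, -1.0]]
ft_force: [-6.4, -2.9, -4.0]
width: 0.592
gripper_force: 10.6
```

Request:
{"api": "servo_tool", "payload": {
  "rotation": [
    [0,0,0],
    [0,0,0],
    [0,0,0]
  ],
  "offset": [
    [-0.02,0,0.01],
    [-0.02,0,0.01],
    [-0.01,0,0.01]
  ],
  "grip": [55.6,55.6,55.6]
}}

```text
clock: 18.5
eef_pos: [547.7, -174.9, 33.9]
eef_rot: [[-0.993, -0.116, -0.015], [-0.117, 0.993, 0.005], [0.014, 0.006, -1.0]]
ft_force: [-9.1, -2.1, 0.7]
width: 0.593
gripper_force: 10.6
```

Request:
{"api": "servo_tool", "payload": {
  "rotation": [
    [0,0,0],
    [0,0,0],
    [0,0,0]
  ],
  "offset": [
    [-0.02,0,0.01],
    [-0.01,0,0.01],
    [-0.01,0,0.01]
  ],
  "grip": [55.6,55.6,55.6]
}}

```text
clock: 18.8
eef_pos: [548.3, -174.8, 33.9]
eef_rot: [[-0.993, -0.117, -0.015], [-0.117, 0.993, 0.004], [0.015, 0.006, -1.0]]
ft_force: [-9.9, -2.8, 5.0]
width: 0.594
gripper_force: 10.6
```

Request:
{"api": "servo_tool", "payload": {
  "rotation": [
    [0,0,0],
    [0,0,0],
    [0,0,0]
  ],
  "offset": [
    [0,0,-0.03],
    [0,0,-0.02],
    [0,0,0]
  ],
  "grip": [55.6,55.6,55.6]
}}

```text
clock: 19.1
eef_pos: [548.4, -174.8, 34.0]
eef_rot: [[-0.993, -0.116, -0.015], [-0.117, 0.993, 0.005], [0.015, 0.006, -1.0]]
ft_force: [-8.3, -3.5, -2.4]
width: 0.59
gripper_force: 10.6
```

Request:
{"api": "servo_tool", "payload": {
  "rotation": [
    [0,0,0],
    [0,0,0]
  ],
  "offset": [
    [-0.02,0,0],
    [0,0,0]
  ],
  "grip": [55.6,55.6]
}}

```text
clock: 19.3
eef_pos: [548.7, -174.7, 34.0]
eef_rot: [[-0.993, -0.116, -0.016], [-0.116, 0.993, 0.005], [0.015, 0.007, -1.0]]
ft_force: [-9.0, -2.5, -2.6]
width: 0.593
gripper_force: 10.6
```

Request:
{"api": "servo_tool", "payload": {
  "rotation": [
    [0,0,0],
    [0,0,0]
  ],
  "offset": [
    [-0.02,0,0],
    [0,0,0]
  ],
  "grip": [55.6,55.6]
}}

```text
clock: 19.5
eef_pos: [549.1, -174.7, 33.9]
eef_rot: [[-0.993, -0.116, -0.016], [-0.116, 0.993, 0.005], [0.015, 0.007, -1.0]]
ft_force: [-9.0, -2.9, -1.7]
width: 0.595
gripper_force: 10.6
```

Request:
{"api": "servo_tool", "payload": {
  "rotation": [
    [0,0,0],
    [0,0,0]
  ],
  "offset": [
    [-0.02,0,0],
    [0,0,0]
  ],
  "grip": [55.6,55.6]
}}

```text
clock: 19.7
eef_pos: [549.6, -174.7, 34.0]
eef_rot: [[-0.993, -0.116, -0.016], [-0.116, 0.993, 0.005], [0.015, 0.007, -1.0]]
ft_force: [-8.4, -3.0, -2.6]
width: 0.594
gripper_force: 10.6
```

```bash
cat > ax.py <<'E'
from h import *
import pickle
s=ctrl.state();c=vision.camera('wrist')
r=pickle.load(open('w5.pkl','rb'))[1]['image']
for n,(x,y,w,h) in dict(axL=(198,224,26,32),axR=(288,224,26,32),stopbush=(225,335,60,28)).items():
    T=r[y:y+h,x:x+w];S=c['image'][y-15:y+h+15,x-8:x+w+8]
    m=cv2.matchTemplate(S,T,cv2.TM_CCOEFF_NORMED);_,v,_,l=cv2.minMaxLoc(m);print(n,round(v,2),l[0]-8,l[1]-15)
pickle.dump((s,c),open('w6.pkl','wb'))
cv2.imwrite('pics/w6.png',cv2.resize(c['image'][210:384,130:400],None,fx=2.9,fy=2.9,interpolation=cv2.INTER_CUBIC))
E
python3 ax.py
```

```text
axL 0.95 0 -2
axR 0.88 0 -1
stopbush 0.45 -8 0
```

Request:
{"api": "servo_tool", "payload": {
  "rotation": [
    [0,0,0],
    [0,0,0]
  ],
  "offset": [
    [-0.02,0,0],
    [0,0,0]
  ],
  "grip": [55.6,55.6]
}}

```text
clock: 19.95
eef_pos: [550.1, -174.6, 33.9]
eef_rot: [[-0.993, -0.116, -0.016], [-0.116, 0.993, 0.005], [0.015, 0.007, -1.0]]
ft_force: [-9.2, -2.9, -3.0]
width: 0.593
gripper_force: 10.6
```

Request:
{"api": "servo_tool", "payload": {
  "rotation": [
    [0,0,0],
    [0,0,0]
  ],
  "offset": [
    [-0.02,0,0],
    [0,0,0]
  ],
  "grip": [55.6,55.6]
}}

```text
clock: 20.15
eef_pos: [550.6, -174.5, 33.9]
eef_rot: [[-0.993, -0.116, -0.016], [-0.116, 0.993, 0.005], [0.015, 0.007, -1.0]]
ft_force: [-9.5, -3.2, -3.1]
width: 0.595
gripper_force: 10.6
```

```bash
python3 ax.py
```

```text
axL 0.9 0 -1
axR 0.88 0 1
stopbush 0.33 -8 -1
```

View pics/w6.png

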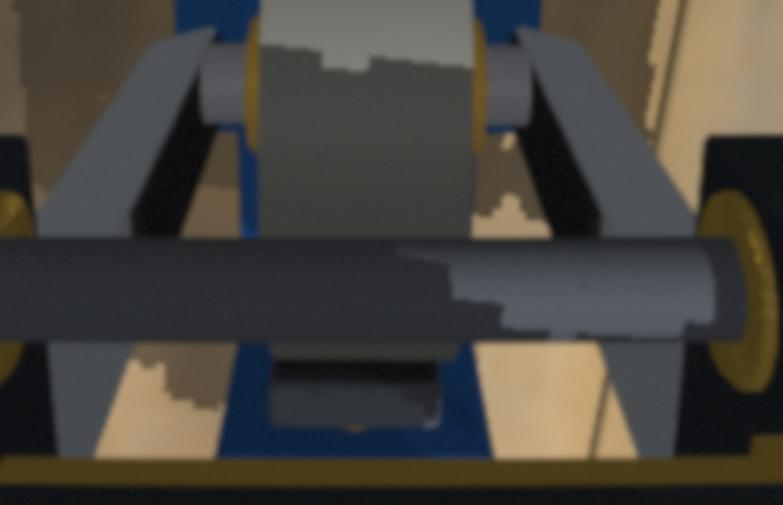

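The wheel is upright between the fingers (axle at (225,85) and (505,85)). The stop's back edge, at (355,427), is now almost on the block and nearly hides the bush.

Run:
```python
from h import *
import pickle
a=pickle.load(open('w5.pkl','rb'));b=pickle.load(open('w6.pkl','rb'))
th=np.radians(6.5);u=np.array([np.cos(th),np.sin(th),0])
sub=lambda im,x:None
def edge(im,x0,x1,y0,y1):
    p=im[y0:y1,x0:x1].astype(float).sum(2).mean(1);return p
print((edge(a[1]['image'],228,238,335,372)).round().tolist());print(edge(b[1]['image'],228,238,335,372).round().tolist())
P=onz(a[1],[[248,353.8]],63)[0];Q=onz(b[1],[[252,210+427/2.9]],63)[0];print(P@u,Q@u,Q@u-P@u)
for c,ya,xs in((a[1],None,None),(b[1],239.3,(198.5,313))):
    if ya: W=onz(c,[[xs[0],ya],[xs[1],ya]],45);print(W,W.mean(0)@u)
o=np.array([542,-177.5,0]);print('o',o@u)
```

```text
[111.0, 84.0, 85.0, 108.0, 129.0, 140.0, 147.0, 153.0, 157.0, 159.0, 158.0, 157.0, 157.0, 156.0, 155.0, 154.0, 151.0, 144.0, 136.0, 132.0, 132.0, 130.0, 128.0, 130.0, 128.0, 127.0, 126.0, 125.0, 119.0, 114.0, 110.0, 112.0, 130.0, 149.0, 156.0, 157.0, 157.0]
[56.0, 47.0, 55.0, 62.0, 65.0, 73.0, 94.0, 119.0, 133.0, 145.0, 152.0, 156.0, 159.0, 159.0, 159.0, 159.0, 158.0, 158.0, 158.0, 156.0, 153.0, 145.0, 130.0, 116.0, 109.0, 110.0, 110.0, 111.0, 111.0, 109.0, 110.0, 120.0, 139.0, 156.0, 160.0, 159.0, 159.0]
567.3295486703094 577.5189284573274 10.189379787018083
[[ 549.17818563 -204.27284961   45.        ]
 [ 542.52590102 -146.57859581   45.        ]] 522.4844720201739
o 518.422375332907
```

Request:
{"api": "servo_tool", "payload": {
  "rotation": [
    [0,0,0],
    [0,0,0]
  ],
  "offset": [
    [-0.02,0,0],
    [0,0,0]
  ],
  "grip": [55.6,55.6]
}}

```text
clock: 20.4
eef_pos: [550.6, -174.5, 33.9]
eef_rot: [[-0.993, -0.117, -0.017], [-0.117, 0.993, 0.005], [0.016, 0.007, -1.0]]
ft_force: [-9.2, -3.4, -2.1]
width: 0.595
gripper_force: 10.6
```

Request:
{"api": "servo_tool", "payload": {
  "rotation": [
    [0,0,0],
    [0,0,0]
  ],
  "offset": [
    [-0.02,0,0],
    [0,0,0]
  ],
  "grip": [55.6,55.6]
}}

```text
clock: 20.6
eef_pos: [550.6, -174.5, 33.9]
eef_rot: [[-0.993, -0.117, -0.018], [-0.117, 0.993, 0.005], [0.017, 0.007, -1.0]]
ft_force: [-11.6, -2.6, -2.1]
width: 0.596
gripper_force: 10.6
```

Request:
{"api": "servo_tool", "payload": {
  "rotation": [
    [0,0,0],
    [0,0,0],
    [0,0,0]
  ],
  "offset": [
    [0.04,0,0],
    [0.04,-0.02,0],
    [0,0,0]
  ],
  "grip": [55.6,55.6,55.6]
}}

```text
clock: 20.9
eef_pos: [550.6, -174.6, 34.0]
eef_rot: [[-0.993, -0.116, -0.014], [-0.116, 0.993, 0.006], [0.013, 0.007, -1.0]]
ft_force: [-5.9, -1.0, -4.0]
width: 0.596
gripper_force: 10.6
```

Request:
{"api": "servo_tool", "payload": {
  "rotation": [
    [0,0,0],
    [0,0,0],
    [0,0,0],
    [0,0,0],
    [0,0,0],
    [0,0,0]
  ],
  "offset": [
    [0,0,0],
    [0,0,0],
    [0,0,0],
    [0,0,0],
    [0,0,0],
    [0,0,0]
  ],
  "grip": [56,56.3,57,59,62,65]
}}

```text
clock: 21.5
eef_pos: [558.4, -177.8, 37.5]
eef_rot: [[-0.993, -0.116, 0.002], [-0.116, 0.993, -0.001], [-0.002, -0.001, -1.0]]
ft_force: [-0.8, 0.8, -0.6]
width: 0.685
gripper_force: 0.1
```

```bash
python3 ax.py
```

```text
axL 0.43 8 -15
axR 0.28 8 -15
stopbush 0.31 -8 9
```

Request:
{"api": "servo_tool", "payload": {
  "rotation": [
    [0,0,0],
    [0,0,0],
    [0,0,0],
    [0,0,0],
    [0,0,0],
    [0,0,0],
    [0,0,0],
    [0,0,0],
    [0,0,0],
    [0,0,0],
    [0,0,0]
  ],
  "offset": [
    [0,0.1,0],
    [0,0,0],
    [0,0,0],
    [0,0,-0.3],
    [0,0,-0.8],
    [0,0,-0.8],
    [0,0,-0.8],
    [0.5,0,-1],
    [0.5,0,-1],
    [0.5,0,-1],
    [0,0,0]
  ],
  "grip": [72,80,80,80,80,80,80,80,80,80,80]
}}

```text
clock: 22.65
eef_pos: [520.8, -180.2, 183.7]
eef_rot: [[-0.993, -0.115, 0.006], [-0.115, 0.993, -0.004], [-0.006, -0.004, -1.0]]
ft_force: [0.6, -0.2, -0.1]
width: 0.85
gripper_force: 0.0
```

Run:
```python
from h import *
import pickle
s=ctrl.state();print(s['eef_pos'])
c=vision.camera('wrist');t=vision.camera('scene');u=vision.camera('top');pickle.dump((s,c,t,u),open('w7.pkl','wb'))
# blue & grey blobs in wrist
for k,cc in(('wrist',c),('top',u),('scene',t)):
    X=[[545.9,-175.4,45],[545.9,-175.4,90],[516.4,-180,7],[585,-170,63],[541.5,-137,45]]
    print(k,proj(cc,X).round(0).tolist())
```

```text
[ 520.75177052 -180.19885842  183.74626813]
wrist [[259.0, 211.0], [259.0, 226.0], [258.0, 173.0], [260.0, 256.0], [299.0, 211.0]]
top [[276.0, 176.0], [277.0, 170.0], [278.0, 192.0], [273.0, 156.0], [259.0, 178.0]]
scene [[217.0, 194.0], [215.0, 179.0], [226.0, 201.0], [203.0, 194.0], [225.0, 201.0]]
```

Run:
```python
from h import *
import pickle
s,c,t,u=pickle.load(open('w7.pkl','rb'));im=c['image']
for y in range(150,290,4): print(y,im[y,257:262].mean(0).round().astype(int).tolist(), end=' ')
print()
for y in(200,211): print(y,[(x,im[y,x].tolist()) for x in range(205,318,4)])
```

```text
150 [75, 101, 118] 154 [54, 72, 84] 158 [51, 66, 77] 162 [50, 63, 73] 166 [53, 56, 55] 170 [54, 56, 56] 174 [54, 56, 57] 178 [49, 52, 52] 182 [50, 53, 53] 186 [51, 53, 53] 190 [52, 54, 54] 194 [53, 55, 55] 198 [55, 57, 57] 202 [57, 59, 59] 206 [59, 62, 61] 210 [61, 63, 63] 214 [62, 64, 63] 218 [59, 61, 60] 222 [54, 57, 58] 226 [59, 61, 62] 230 [76, 80, 80] 234 [53, 56, 57] 238 [67, 71, 70] 242 [90, 95, 95] 246 [109, 115, 115] 250 [102, 108, 108] 254 [91, 97, 97] 258 [32, 33, 33] 262 [34, 32, 31] 266 [93, 84, 78] 270 [91, 87, 86] 274 [61, 109, 140] 278 [109, 59, 21] 282 [165, 91, 33] 286 [165, 91, 32] 
200 [(205, [43, 54, 63]), (209, [45, 57, 66]), (213, [47, 60, 69]), (217, [48, 62, 73]), (221, [62, 43, 32]), (225, [70, 39, 17]), (229, [69, 38, 17]), (233, [67, 37, 18]), (237, [67, 45, 36]), (241, [31, 58, 74]), (245, [55, 57, 57]), (249, [56, 59, 58]), (253, [55, 58, 58]), (257, [54, 58, 58]), (261, [56, 59, 58]), (265, [55, 57, 57]), (269, [55, 58, 58]), (273, [55, 58, 57]), (277, [40, 55, 64]), (281, [59, 43, 37]), (285, [69, 38, 16]), (289, [68, 37, 11]), (293, [64, 44, 36]), (297, [80, 107, 126]), (301, [95, 129, 153]), (305, [96, 131, 155]), (309, [101, 137, 161]), (313, [98, 136, 161]), (317, [93, 130, 154])]
211 [(205, [62, 77, 90]), (209, [63, 81, 93]), (213, [66, 85, 98]), (217, [64, 83, 98]), (221, [80, 60, 53]), (225, [100, 91, 87]), (229, [89, 83, 80]), (233, [81, 78, 77]), (237, [67, 75, 82]), (241, [35, 58, 73]), (245, [61, 64, 64]), (249, [61, 64, 64]), (253, [62, 65, 64]), (257, [60, 63, 63]), (261, [62, 65, 64]), (265, [75, 78, 78]), (269, [118, 123, 123]), (273, [61, 64, 64]), (277, [44, 63, 75]), (281, [72, 78, 85]), (285, [84, 80, 80]), (289, [76, 67, 63]), (293, [62, 49, 45]), (297, [94, 126, 149]), (301, [97, 131, 155]), (305, [102, 136, 160]), (309, [100, 136, 161]), (313, [96, 134, 158]), (317, [92, 127, 153])]
```

Run:
```python
from h import *
import pickle
s,c,t,u=pickle.load(open('w7.pkl','rb'));im=c['image'].astype(int)
print([(y,im[y,257:262].mean(0).round().astype(int).tolist()) for y in list(range(160,168))+list(range(254,283))])
th=np.radians(6.5);U=np.array([np.cos(th),np.sin(th),0]);N=np.array([-U[1],U[0],0])
o,d=ray(c,[[259,164.5],[259,256.5]])
# 2D tangent solve: centre at angle-bisector, distance R/sin(half)
a=[np.array([v@U,v[2]])/np.hypot(v@U,v[2]) for v in d]
b=(a[0]+a[1]);b/=np.linalg.norm(b);h=np.arccos(a[0]@a[1])/2
C=np.array([o@U,o[2]])+b*45/np.sin(h);print('wheel u,z',C)
print('wheel u if z=45 via bisector',(o@U+b[0]/b[1]*(45-o[2])))
for r in(279,280,281): print('block edge',r,onz(c,[[259,r]],64)[0]@U-64)
for r in(264.5,266,272,273): print('stop',r,onz(c,[[259,r]],63)[0]@U)
W=onz(c,[[221.5,211],[295,211]],45);print(W, 'N',W.mean(0)@N,'dock N',np.array([542,-177.5,0])@N)
```

```text
[(160, [51, 66, 77]), (161, [51, 66, 76]), (162, [50, 63, 73]), (163, [48, 57, 64]), (164, [47, 52, 55]), (165, [49, 52, 52]), (166, [53, 56, 55]), (167, [55, 58, 58]), (254, [91, 97, 97]), (255, [86, 91, 91]), (256, [76, 81, 80]), (257, [56, 59, 59]), (258, [32, 33, 33]), (259, [18, 17, 17]), (260, [18, 18, 17]), (261, [26, 25, 24]), (262, [34, 32, 31]), (263, [47, 43, 40]), (264, [67, 60, 56]), (265, [84, 75, 69]), (266, [93, 84, 78]), (267, [96, 86, 80]), (268, [96, 86, 80]), (269, [94, 85, 79]), (270, [91, 87, 86]), (271, [82, 108, 128]), (272, [72, 139, 178]), (273, [64, 143, 185]), (274, [61, 109, 140]), (275, [63, 64, 75]), (276, [68, 42, 29]), (277, [83, 46, 18]), (278, [109, 59, 21]), (279, [134, 74, 27]), (280, [152, 83, 30]), (281, [161, 89, 32]), (282, [165, 91, 33])]
wheel u,z [524.79301091  36.61904271]
wheel u if z=45 via bisector 522.2321981354679
block edge 279 521.003685822902
block edge 280 522.0598401290395
block edge 281 523.1178377885446
stop 264.5 570.3828253532236
stop 266 571.9340355507004
stop 272 578.1787037583656
stop 273 579.2257389606584
[[ 550.60449554 -210.9494602    45.        ]
 [ 542.30985924 -140.66695088   45.        ]] N -236.5387936925768 dock N -237.7151462447997
```

```bash
python3 -c "
from workcell import ctrl
print(ctrl.job_done())"
```

```text
the job is handed in; nothing more can be done
None
```

I rolled the wheel over the sill, pushed the stop until it hit its hard end, and left the wheel standing upright in the dock at about x = +1 to +2 mm with the gripper clear. I handed the job in at about 23 s; no verdict came back, and the final pose is from camera measurements and force readings.

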